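# Close the twist-lock canister over the paste jar

### The arm

A 6-joint arm with a two-finger parallel gripper is mounted at the origin on the work surface; the furniture and walls round the work are solid. World frame = base frame: x ahead of the robot, y to its left, z up, the work surface at z = 0. Lengths are in m, angles in degrees, forces in N, time in s.
With the tool pointing down it reaches from about 0.25 to 0.725 m from the base axis. Payload 9.7 kg.
Tool frame: the origin (TCP) lies at the centre of the arm's flange, where the gripper is bolted on; the fingertips stand 173 mm ahead of it and the grasp point (between the pads) lies 155 mm ahead of it; z points along the fingers, y is the line along which they close (so a half turn about z gives the same grasp; the last joint's range is limited). The gripper opens to 85 mm and grips with 20 to 120 N. Pads are 22 mm wide; open, the fingers measure 114 mm over their backs; the gripper's body (76 mm by 85 mm) begins 54 mm behind the grasp point. The pads swing forward as they close: fully open they stand 13 mm farther back than shut.
Start: joints at [76.261, 4.979, 10.078, 95.1, 0, 90], TCP at [0.131, 0.534, 0.405] pointing down, gripper open.
Joint ranges: [-179.16, 179.16], [-48.56, 103.87], [-65.8, 70.77], [-126.05, 130.52], [-82.76, 87.17], [-180, 180]. Speed limits (degrees/s): [127.2, 127.2, 147.25, 180, 180, 180].

### API

Orientations are given as [roll, pitch, yaw] about the fixed x, y, z axes, in that order (R = Rz(yaw) Ry(pitch) Rx(roll)).
In Python, from workcell import monitor, camera, get_calibration, bot gives the robot as it stands.
- The arm moves only by the tool carry_out, never from a script. Its argument "targets" is text: rows parted by semicolons, each of 7 numbers parted by spaces: the shift along the tool's x, y, z in units of 0.04 m (1.0 is 0.04 m), then the turn, a rotation vector about the tool's x, y, z in units of 0.1 rad (1.0 is 0.1 rad), then the opening, from -1 (shut) to 1 (fully open), so that 0 is half open. A call has exactly 8 rows; each row shifts and turns the commanded pose from where the row before left it, along the tool's axes as they then stand; what a row does not reach is not made up. A row lasts 1/12 s, in which the tool goes at most 41.7 mm and 7.16 degrees, less where a joint would pass 70% of its speed; a pose out of reach is approached as far as the arm can. A call with a number of a shift or a turn outside -1 to 1 is refused whole. A call with a gripper value outside its range is refused whole. The fingers move at their own pace and stop on an object; "newtons" is the grip in N (left out, the last holds). Time passes only in rows, so rows that do not move let the fingers close, or fill a call up. It gives the time, the measured TCP pose, the force, the opening and the grip force at its end, in the units of the state.
- monitor.get_obs(): the state, without advancing time (a new reading comes with each control period).
- camera(name): name is "side" or "top"; returns the picture (480x640x3 uint8, red, green, blue); there is no depth.
- get_calibration(name): a dict with "fx", "fy", "cx", "cy" (pixels), "view" (4x4, takes a point from world to camera coordinates). Camera axes: x right, y down, z forward; pixel columns grow to the right and rows downward; lengths in m; the calibration is good to about 2 mm. A picture is of the moment at which its call begins. get_calibration takes no time and is no camera call.
- bot.job_done(): hands the job in; it is judged then, once.
The state is a dict: "time": time; "q": joint angles; "qd": joint speeds; "joint_efforts": joint torques, N m; "ee_pos": TCP position; "tcp_rot": TCP orientation; "wrist_force": force on the tool from outside, world axes, zero at the start; "torque": the same for the moment, N m; "opening": finger opening in m; "grasp_force": force on a finger pad.
Only numpy, scipy, OpenCV 4.12 (cv2) and the standard library are available. Lean on these libraries where they do the work, as an engineer would, in place of code of your own. Each camera call takes 0.05 s, during which the arm holds its last target. There are 200 camera calls.

### The job

The paste jar already stands in the open canister holder. Take the tall cover by its bar, put it gently over the jar with the bar in line with the holder's two lugs and screw tabs, so that it comes right down onto the foot, then twist it about 60 degrees, either way, to lock it, and let go. Leave the low cover where it is; it is too shallow for this jar.

Things in the scene. Friction and masses are not known exactly. Their poses are not given: they have to be found in the camera images.
- tall_cover: Taller of 2 loose round aluminium covers, open below, 100 mm wide, 0.15-0.29 kg. Roof top 75 mm above the lower rim; on it a black grip bar 70 long, 14 thick, 32 high (top at 107). Origin: centre of the lower rim; z up; x along the bar (both ways alike). Inside 93 mm wide, 70 deep; lowest 10 mm is a ring of 80 mm bore with two 60-degree notches under the bar's ends (+x, -x) that let the lugs pass.
- low_cover: The shallower cover, a bystander: same make, 100 mm wide, roof top at 45 mm, bar top at 77 mm above its lower rim. Too shallow for the jar. Either cover may stand on either side of the holder. Origin: centre of the lower rim; z up; x along its bar.
- holder: Fixed lower half: dark foot 116 mm wide, 8 high, with two screwed tabs to 88 mm out at +x and -x; on it a cup 74 wide, tapering to a 59 rim at 52 height. Above the tabs two lugs, 13 wide, stand out to 44 from the axis, 21-28 up. Origin: underside centre, on the table; z up; x along the tabs (both ways alike). A cover enters bar within 15 degrees of x, 3 mm play; locks when turned over 45; no stop.
- paste_jar: The small white jar with a black cap, 49 mm in diameter, 60 mm high, standing loose in the holder's cup (floor 12 mm above the table, jar top at 72 mm). Origin: centre of its underside; z up.
There are look-alikes about, which are no part of the job. Leave any orange look-alike of the tall_cover alone. There is more than one size of the holder; the one meant has the size given above.

How it is judged:
By the outcome, as a careful person would: the job done as asked, in the order asked, and still so for the second after the job is handed in, with the robot touching nothing.
It also fails if it takes over 42 s, if anything falls off the work surface, if the arm or the gripper's body presses on something with over 40 N, if the wrist force passes 120 N, or if a joint passes its speed limit or range.

## Working session

There is one attempt and no reset: what is moved stays moved. The work goes in short steps, Python scripts to look and compute and a tool call to move; the robot and the scene stay as the last step left them, time stands still between calls to the robot, and variables do not carry over. Pictures are saved under pics/ and viewed, at most 10 in all, crops included, and the job is handed in when it is done.

Besides the shell and the picture viewer there is one more tool, called after "Emit:" as name(argument=value, ...) on one line, values as JSON. carry_out: Moves the arm, as the interface text tells. Shifts and turns lie within -1 to 1; 1 stands for 0.04 m of shift or 0.1 rad of turn. Its arguments: {"type":"object","properties":{"targets":{"type":"string"},"newtons":{"type":"number"}},"required":["targets"]}

```bash
mkdir -p pics; python3 - <<'E'
from workcell import monitor, camera, get_calibration
import cv2
for n in ("top","side"):
    cv2.imwrite(f"pics/{n}0.png",camera(n)[:,:,::-1]); print(get_calibration(n))
print(monitor.get_obs())
E
```

```text
{'fx': 589.8898592327319, 'fy': 589.8898592327319, 'cx': 322.36517079016716, 'cy': 243.828884639279, 'view': array([[ 0.01062636, -0.99992909,  0.00537531,  0.01387188],
       [-0.99287506, -0.01118913, -0.11863353,  0.44654549],
       [ 0.11868526, -0.00407637, -0.99292356,  1.18586001],
       [ 0.        ,  0.        ,  0.        ,  1.        ]])}
{'fx': 532.4208441106978, 'fy': 532.4208441106978, 'cx': 319.37843191866403, 'cy': 238.92507375061643, 'view': array([[ 0.9944103 , -0.10406525, -0.01784883, -0.42737567],
       [-0.08242062, -0.6594177 , -0.74724503,  0.07412903],
       [ 0.06599241,  0.74453927, -0.66430888,  1.22878383],
       [ 0.        ,  0.        ,  0.        ,  1.        ]])}
{'time': 0.1, 'q': array([7.62592007e+01, 5.00643109e+00, 1.00393243e+01, 9.51004246e+01,
       2.85393094e-04, 9.00013168e+01]), 'qd': array([ 0.16864696, -0.02689242,  0.09790803, -0.02520862, -0.07074107,
       -0.04385551]), 'joint_efforts': array([ 4.27151826e-05, -5.21562016e+01,  4.65651762e+01,  1.60539011e-02,
        1.28613382e-05,  7.04916125e-07]), 'ee_pos': array([0.13063908, 0.53425176, 0.40407137]), 'tcp_rot': array([-1.79932469e+02, -2.83840838e-04,  1.66257884e+02]), 'wrist_force': array([ 0.52058869, -0.72550847,  0.57630502]), 'torque': array([-0.021799  ,  0.04606708,  0.05142755]), 'grasp_force': 0.0, 'opening': 0.0851250786998178}
```

View pics/top0.png

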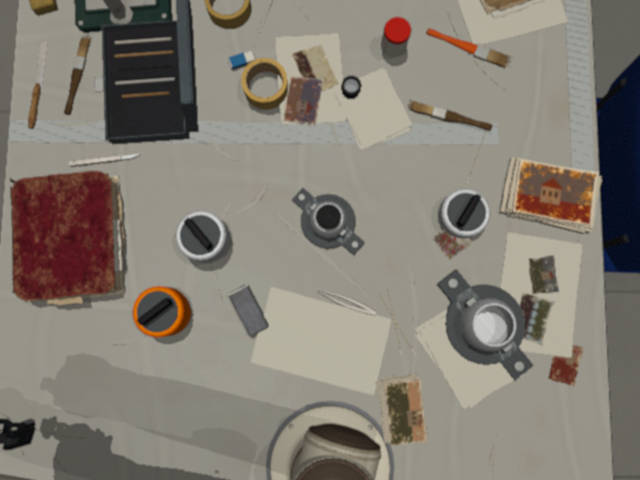

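View pics/side0.png

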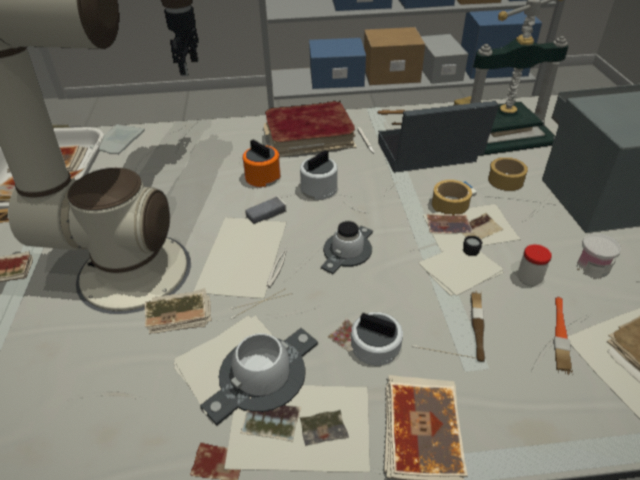

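Candidates for the tall cover are:
- Silver cover at top (202,237) / side (319,175). It looks tall.
- Silver cover at top (465,213) / side (376,338). It looks low.
- Orange look-alike at top (161,312) / side (261,165).

The holder is either the one with the jar at top (328,218) / side (348,243), or the larger empty one at top (487,325). I choose the left silver cover and the holder with the jar, and check both in one composite crop.

```bash
python3 - <<'E'
import cv2, numpy as np
t=cv2.imread("pics/top0.png"); s=cv2.imread("pics/side0.png")
def c(im,u,v,r=40,h=30): return cv2.resize(im[v-h:v+h,u-r:u+r],(400,300),interpolation=cv2.INTER_CUBIC)
cv2.imwrite("pics/crop1.png",np.vstack([np.hstack([c(t,202,237),c(t,328,218)]),np.hstack([c(s,319,175),c(s,348,245)])]))
E
```

```text
(no output)
```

View pics/crop1.png

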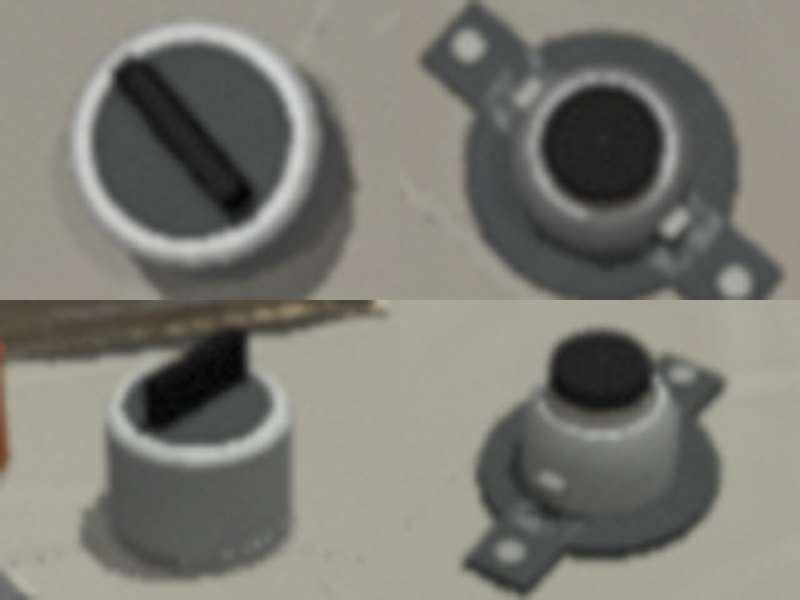

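The crop confirms it. The left silver cover is tall, with its bar running from (186,221) to (210,247) in the top image. The jar with the black cap stands in the small holder, whose screws are at top (301.6,197) and (355,244). Next I measure.

```bash
cat > h.py <<'E'
import cv2, numpy as np
from scipy.optimize import least_squares
from workcell import get_calibration
C={n:get_calibration(n) for n in("top","side")}
def proj(n,P):
    c=C[n]; p=np.atleast_2d(P)@c["view"][:3,:3].T+c["view"][:3,3]
    return np.c_[c["fx"]*p[:,0]/p[:,2]+c["cx"],c["fy"]*p[:,1]/p[:,2]+c["cy"]]
def tri(t,s):
    r=least_squares(lambda P:np.r_[proj("top",P)[0]-t,proj("side",P)[0]-s],[.4,0,.05]); return r.x,np.sqrt(np.mean(r.fun**2))
def onz(n,uv,z): return least_squares(lambda q:proj(n,[*q,z])[0]-uv,[.4,0]).x
def blob(im,uv,r,lo,hi=256):
    "largest component of gray in [lo,hi) in the window: hull points"
    u,v=map(int,uv); g=cv2.cvtColor(im,cv2.COLOR_BGR2GRAY)[v-r:v+r,u-r:u+r]; k=8
    g=cv2.resize(g,None,fx=k,fy=k,interpolation=cv2.INTER_CUBIC)
    m=((g>=lo)&(g<hi)).astype(np.uint8)
    cs,_=cv2.findContours(m,cv2.RETR_EXTERNAL,cv2.CHAIN_APPROX_NONE); c=max(cs,key=cv2.contourArea)
    return (c[:,0,:]+.5)/k-.5+[u-r,v-r]
E
python3 - <<'E'
from h import *
t=cv2.imread("pics/top0.png"); s=cv2.imread("pics/side0.png")
def cen(p): return np.array(cv2.fitEllipse(p.astype(np.float32))[0])
for nm,a,b in (("s1",(301.6,197.2),(364.4,229.4)),("s2",(355,244.4),(330,265))):
    ca,cb=[cen(blob(i,p,5,150)) for i,p in((t,a),(s,b))]
    print(nm,ca,cb,tri(ca,cb),onz("top",ca,.008),onz("side",cb,.008))
ca=blob(t,(328,217),14,0,45); cb=blob(s,(347,229),12,0,50)
print("cap",cv2.fitEllipse(ca.astype(np.float32)),onz("top",cen(ca),.072),cv2.boundingRect(cb.astype(np.float32)))
for n,i,p,th in(("top",t,(201,235),190),("side",s,(319,168),175)):
    w=blob(i,p,30,th); w=cv2.convexHull(w.astype(np.float32))
    e=cv2.fitEllipse(w); print("roof",n,e,onz(n,e[0],.075))
w=blob(t,(200,234),22,0,45); r=cv2.minAreaRect(w.astype(np.float32)); bp=cv2.boxPoints(r)
print("bar",r); W=np.array([onz("top",p,.107) for p in bp]); print(W.round(4),W.mean(0))
g=cv2.cvtColor(t,cv2.COLOR_BGR2GRAY); print(g[234,170:235])
E
```

```text
s1 [301.23413086 196.68916321] [365.07077026 224.93055725] (array([0.54604753, 0.06356218, 0.02766404]), np.float64(0.697396590757146)) [0.54809049 0.06425983] [0.55335486 0.0869919 ]
s2 [354.49902344 244.04257202] [329.46490479 264.84320068] (array([ 0.44819618, -0.0480934 ,  0.01315451]), np.float64(0.027151642423217506)) [ 0.4488902  -0.04839765] [ 0.44869835 -0.04288088]
cap ((328.04962158203125, 216.76486206054688), (22.2220458984375, 22.570310592651367), 153.8853302001953) [0.49526298 0.00821763] (337, 221, 21, 16)
roof top ((199.91114807128906, 234.46640014648438), (44.64200973510742, 46.006526947021484), 56.48656463623047) [0.45646373 0.26088082]
roof side ((319.4985046386719, 166.35696411132812), (20.038074493408203, 33.69508361816406), 87.30204010009766) [0.45865792 0.26006233]
bar ((198.77056884765625, 234.47239685058594), (37.9323844909668, 8.543535232543945), 50.257808685302734)
[[0.4748 0.2869]
 [0.4856 0.2747]
 [0.4296 0.2262]
 [0.4189 0.2384]] [0.45224492 0.25656337]
[150 149 149 142 136 136 160 187 199 178 122  78  73  75  76  76  76  78
  77  75  75  68  57  42  30  28  30  35  39  39  35  33  26  34  52  68
  76  77  77  76  76  78  78  78  75  76  76  76  76  89 141 191 199 178
 151 127  93  70  68  75  95 122 138 146 149]
```

Emit:
carry_out(targets="-0.8 -0.4 0 0 0 0 1;-0.8 -0.4 0 0 0 0 1;-0.8 -0.4 0 0 0 0 1;-0.8 -0.4 0 0 0 0 1;-0.8 -0.4 0 0 0 0 1;-0.8 -0.4 0 0 0 0 1;-0.8 -0.4 0 0 0 0 1;0 0 0 0 0 -1 1", newtons=50)

```text
time: 0.77
ee_pos: [0.3249, 0.3691, 0.4044]
tcp_rot: [-179.9, 0.1, 171.7]
wrist_force: [-0.2, 0.1, 0.7]
opening: 0.0856
grasp_force: 0.0
```

```bash
cat >> h.py <<'E'
def todo(x,y,z,yaw):
    "remaining shift along the tool's axes at present, in 0.04 m units, and turn about tool z in 0.1 rad units"
    from workcell import monitor
    from scipy.spatial.transform import Rotation as R
    o=monitor.get_obs(); T=R.from_euler("xyz",o["tcp_rot"],degrees=True)
    w=(yaw-o["tcp_rot"][2]+90)%180-90
    print("t",o["time"],"pos",o["ee_pos"].round(4),"rpy",o["tcp_rot"].round(2),"q6",o["q"][5].round(1),"F",o["wrist_force"].round(1),"open",o["opening"].round(4))
    print("todo",(T.inv().apply(np.array([x,y,z])-o["ee_pos"])/.04).round(2),"turn",(-np.radians(w)/.1).round(2))
E
python3 -c "
from h import *
todo(.457,.2605,.33,221)"
```

```text
Traceback (most recent call last):
  File "h.py", line 24, in todo
    print("t",o["time"],"pos",o["ee_pos"].round(4),"rpy",o["tcp_rot"].round(2),"q6",o["q"][5].round(1),"F",o["wrist_force"].round(1),"open",o["opening"].round(4))
                                                                                                                                            ^^^^^^^^^^^^^^^^^^
AttributeError: 'float' object has no attribute 'round'
```

```bash
sed -i 's/o\["opening"\].round(4)/o["opening"]/' h.py
python3 -c "
from h import *
todo(.457,.2605,.33,221)
from workcell import monitor; print(monitor.get_obs()['q'].round(1))"
```

```text
t 0.7667 pos [0.3249 0.3691 0.4044] rpy [-1.7993e+02  5.0000e-02  1.7166e+02] q6 57.0 F [-0.2  0.1  0.7] open 0.08563086483462563
todo [-3.66 -2.2   1.87] turn -8.61
[48.7 -3.   2.  95.  -0.1 57. ]
```

Emit:
carry_out(targets="-0.7 -0.4 0 0 0 0 1;-0.75 -0.45 0.2 0 0 0 1;-0.75 -0.45 0.3 0 0 0 1;-0.75 -0.45 0.4 0 0 0 1;-0.7 -0.4 0.4 0 0 0 1;0 0 0.4 0 0 -1 1;0 0 0.17 0 0 -1 1;0 0 0 0 0 -1 1")

```text
time: 1.43
ee_pos: [0.4544, 0.2659, 0.3271]
tcp_rot: [-179.9, -0.2, -170.6]
wrist_force: [0.3, 0.3, -0.1]
opening: 0.0853
grasp_force: 0.0
```

Emit:
carry_out(targets="0 0 0 0 0 -1 1;0 0 0 0 0 -1 1;0 0 0 0 0 -1 1;0 0 0 0 0 -1 1;0 0 0 0 0 -1 1;0 0 0 0 0 -0.6 1;0 0 0 0 0 0 1;0 0 0 0 0 0 1")

```text
time: 2.1
ee_pos: [0.4542, 0.2668, 0.3296]
tcp_rot: [180.0, -0.0, -138.9]
wrist_force: [0.1, 0.8, -0.1]
opening: 0.085
grasp_force: 0.0
```

```bash
python3 - <<'E'
from h import *
from workcell import camera
todo(.457,.2605,.253,221)
s=camera("side")[:,:,::-1]; t=camera("top")[:,:,::-1]
f=lambda im,u,v:cv2.resize(im[v-60:v+60,u-40:u+40],(400,600),interpolation=cv2.INTER_CUBIC)
cv2.imwrite("pics/hover.png",np.hstack([f(s,319,140),f(t,200,235)]))
E
```

```text
t 2.1 pos [0.4542 0.2668 0.3296] rpy [ 1.7999e+02 -3.0000e-02 -1.3886e+02] q6 -10.7 F [ 0.1  0.8 -0.1] open 0.08502919011328387
todo [ 0.05 -0.16  1.91] turn 0.03
```

View pics/hover.png

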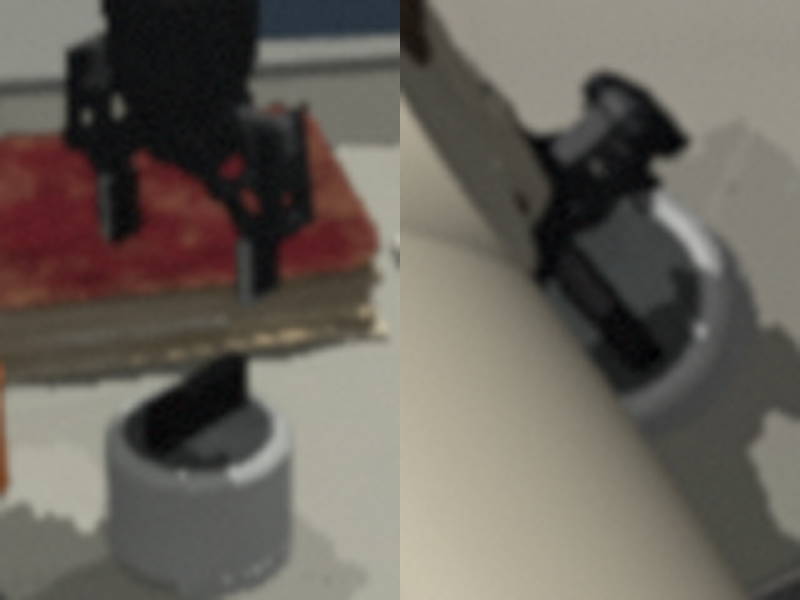

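The fingers straddle the bar, centred on it: in the side panel the pads are at (120,240) and (260,300), and the bar is between them at (200,390). Next I lower and grip.

Emit:
carry_out(targets="0.05 -0.16 0.3 0 0 0 1;0 0 0.4 0 0 0 1;0 0 0.4 0 0 0 1;0 0 0.4 0 0 0 1;0 0 0.25 0 0 0 1;0 0 0.16 0 0 0 0.5;0 0 0 0 0 0 0;0 0 0 0 0 0 -0.5", newtons=50)

```text
time: 2.87
ee_pos: [0.457, 0.2605, 0.2536]
tcp_rot: [-180.0, -0.0, -138.8]
wrist_force: [-0.2, 0.2, 0.4]
opening: 0.0516
grasp_force: 0.0
```

Emit:
carry_out(targets="0 0 0 0 0 0 -1;0 0 0 0 0 0 -1;0 0 0 0 0 0 -1;0 0 0 0 0 0 -1;0 0 0 0 0 0 -1;0 0 0 0 0 0 -1;0 0 0 0 0 0 -1;0 0 0 0 0 0 -1")

```text
time: 3.53
ee_pos: [0.457, 0.2608, 0.254]
tcp_rot: [180.0, 0.1, -138.7]
wrist_force: [-1.2, 2.5, 5.5]
opening: 0.0127
grasp_force: 54.2
```

Emit:
carry_out(targets="0 0 -0.1 0 0 0 -1;0 0 -0.2 0 0 0 -1;0 0 -0.3 0 0 0 -1;0 0 -0.4 0 0 0 -1;0 0 -0.4 0 0 0 -1;0 0 -0.4 0 0 0 -1;0 0 -0.4 0 0 0 -1;0 0 -0.2 0 0 0 -1")

```text
time: 4.2
ee_pos: [0.457, 0.2606, 0.3523]
tcp_rot: [-180.0, 0.1, -138.7]
wrist_force: [-0.1, -0.3, -2.6]
opening: 0.0125
grasp_force: 53.0
```

```bash
python3 -c "
from h import *
todo(.498,.0078,.350,48.6)"
```

```text
t 4.2 pos [0.457  0.2606 0.3523] rpy [-1.7996e+02  1.4000e-01 -1.3875e+02] q6 -11.6 F [-0.1 -0.3 -2.6] open 0.012502098658131183
todo [ 3.4  -5.43  0.05] turn -1.28
```

Emit:
carry_out(targets="0.15 -0.25 0 0 0 0 -1;0.3 -0.48 0 0 0 0 -1;0.4 -0.64 0 0 0 0 -1;0.4 -0.64 0 0 0 0 -1;0.4 -0.64 0 0 0 0 -1;0.4 -0.64 0 0 0 0 -1;0.4 -0.64 0 0 0 0 -1;0.4 -0.64 0 0 0 0 -1")

```text
time: 4.87
ee_pos: [0.4915, 0.046, 0.349]
tcp_rot: [180.0, -0.0, -138.7]
wrist_force: [-0.4, 1.0, -2.4]
opening: 0.0132
grasp_force: 53.0
```

Emit:
carry_out(targets="0.35 -0.54 0 0 0 0 -1;0.15 -0.25 0 0 0 0 -1;0.05 -0.07 0 0 0 -0.3 -1;0 0 0 0 0 -0.5 -1;0 0 0 0 0 -0.48 -1;0 0 0 0 0 0 -1;0 0 0 0 0 0 -1;0 0 0 0 0 0 -1")

```text
time: 5.53
ee_pos: [0.4979, 0.0077, 0.3493]
tcp_rot: [180.0, -0.0, -131.5]
wrist_force: [-0.8, 0.2, -2.7]
opening: 0.0129
grasp_force: 53.0
```

```bash
python3 - <<'E'
from h import *
from workcell import camera
todo(.498,.0078,.350,48.6)
s=camera("side")[:,:,::-1]; t=camera("top")[:,:,::-1]
cv2.imwrite("pics/s2.png",s);cv2.imwrite("pics/t2.png",t)
f=lambda im,u,v:cv2.resize(im[v-60:v+60,u-40:u+40],(400,600),interpolation=cv2.INTER_CUBIC)
cv2.imwrite("pics/over.png",np.hstack([f(s,348,215),f(t,328,218)]))
E
```

```text
t 5.5333 pos [0.4979 0.0077 0.3493] rpy [ 1.7998e+02 -2.0000e-02 -1.3148e+02] q6 -47.6 F [-0.8  0.2 -2.7] open 0.012908604619703874
todo [-0.   -0.   -0.02] turn -0.01
```

View pics/over.png

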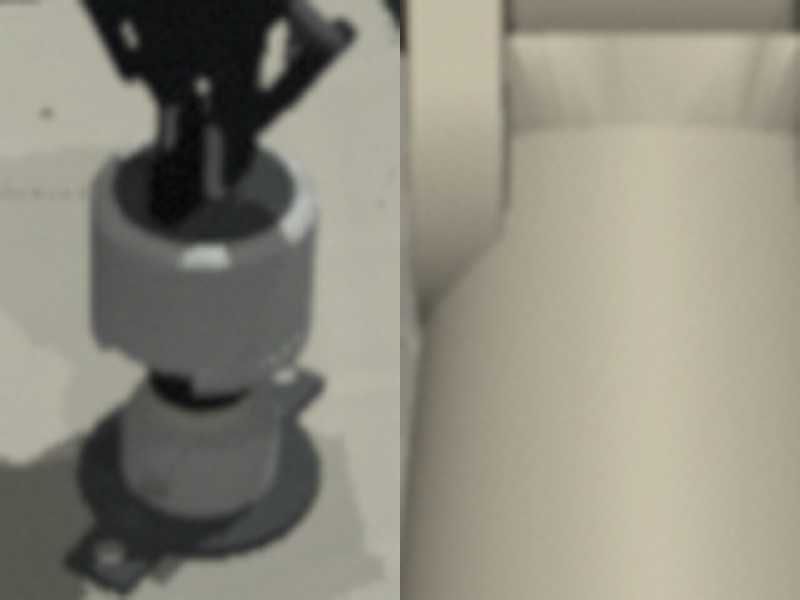

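The side panel shows the held cover at (200,280) above the jar and holder (foot centre about (200,470)), with the notch over the tab. The top view is blocked by the arm. I check the relative position with a silhouette-edge fit.

```bash
cat >> h.py <<'E'
def edgefit(im,n,x0,z0,z1,R,span=.006,arc=None):
    "x,y of an upright cylinder whose projected outline lies on the strongest edges"
    g=cv2.GaussianBlur(cv2.cvtColor(im,cv2.COLOR_BGR2GRAY).astype(np.float32),(0,0),.7)
    gx=cv2.Sobel(g,cv2.CV_32F,1,0); gy=cv2.Sobel(g,cv2.CV_32F,0,1)
    a=np.linspace(0,2*np.pi,120,endpoint=False); best=[]
    for dx in np.arange(-span,span+1e-9,.0005):
        for dy in np.arange(-span,span+1e-9,.0005):
            c=np.array([x0[0]+dx,x0[1]+dy])
            P=np.vstack([np.c_[c[0]+R*np.cos(a),c[1]+R*np.sin(a),0*a+z] for z in(z0,z1)])
            h=cv2.convexHull(proj(n,P).astype(np.float32))[:,0]
            d=np.roll(h,-1,0)-h; L=np.linalg.norm(d,axis=1)
            k=np.linspace(0,L.sum(),200,endpoint=False); cum=np.r_[0,np.cumsum(L)]
            i=np.searchsorted(cum,k,side="right")-1; p=h[i]+d[i]*((k-cum[i])/L[i])[:,None]
            N=np.c_[d[i,1],-d[i,0]]/L[i][:,None]; p=p.astype(np.float32)
            s=lambda q:cv2.remap(q,p[:,:1].copy(),p[:,1:].copy(),cv2.INTER_LINEAR)[:,0]
            e=np.abs(s(gx)*N[:,0]+s(gy)*N[:,1]); e=np.minimum(e,120)
            if arc is not None: e=e[arc(p-p.mean(0))]
            best.append((e.mean(),*c))
    best.sort(reverse=True); b=np.array(best[:5]); return b[0].round(4),b[:,1:].mean(0).round(4)
E
python3 - <<'E'
from h import *
I={k:cv2.imread(f"pics/{k}.png") for k in("top0","side0","s2")}
low=lambda d:d[:,1]>-5
H=(.498,.0078)
print("foot top0",edgefit(I["top0"],"top",H,0,.008,.058))
print("foot side0",edgefit(I["side0"],"side",H,0,.008,.058,arc=low))
print("foot s2",edgefit(I["s2"],"side",H,0,.008,.058,arc=low))
print("cap top0",edgefit(I["top0"],"top",H,.071,.072,.0245))
print("cover top0",edgefit(I["top0"],"top",(.457,.2605),.072,.075,.05))
print("cover side0",edgefit(I["side0"],"side",(.457,.2605),0,.075,.05,arc=low))
print("cover s2",edgefit(I["s2"],"side",H,.0953,.1703,.05,arc=lambda d:d[:,1]>-8))
E
```

```text
foot top0 (array([1.040837e+02, 4.990000e-01, 7.800000e-03]), array([0.4982, 0.0086]))
foot side0 (array([1.089634e+02, 4.970000e-01, 8.300000e-03]), array([0.4972, 0.0079]))
foot s2 (array([1.032151e+02, 4.980000e-01, 7.800000e-03]), array([0.498 , 0.0081]))
cap top0 (array([1.200e+02, 4.975e-01, 8.800e-03]), array([0.4974, 0.0083]))
cover top0 (array([92.269,  0.455,  0.259]), array([0.4551, 0.2593]))
cover side0 (array([108.2713,   0.4545,   0.264 ]), array([0.4545, 0.2635]))
cover s2 (array([9.77763e+01, 5.00000e-01, 1.38000e-02]), array([0.4996, 0.0136]))
```

```bash
python3 - <<'E'
from h import *
I={k:cv2.imread(f"pics/{k}.png") for k in("side0","s2")}
a=np.linspace(0,2*np.pi,200)
def panel(im,u,v,c,z):
    k=10; p=cv2.resize(im[v-30:v+30,u-20:u+20],None,fx=k,fy=k,interpolation=cv2.INTER_CUBIC) if 0 else cv2.resize(im[v-40:v+35,u-25:u+25],(400,600),interpolation=cv2.INTER_CUBIC)
    for zz,R,col in((0,.05,(0,0,255)),(.075,.05,(0,255,0)),(.072,.05,(255,0,0))):
        q=(proj("side",np.c_[c[0]+R*np.cos(a),c[1]+R*np.sin(a),0*a+z+zz])-[u-25,v-40]+.5)*8
        cv2.polylines(p,[np.round(q).astype(int)],True,col,1)
    return p
cv2.imwrite("pics/ov.png",np.hstack([panel(I["side0"],319,180,(.4565,.2605),0),panel(I["s2"],349,209,(.498,.0078),.0953)]))
E
```

```text
(no output)
```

View pics/ov.png

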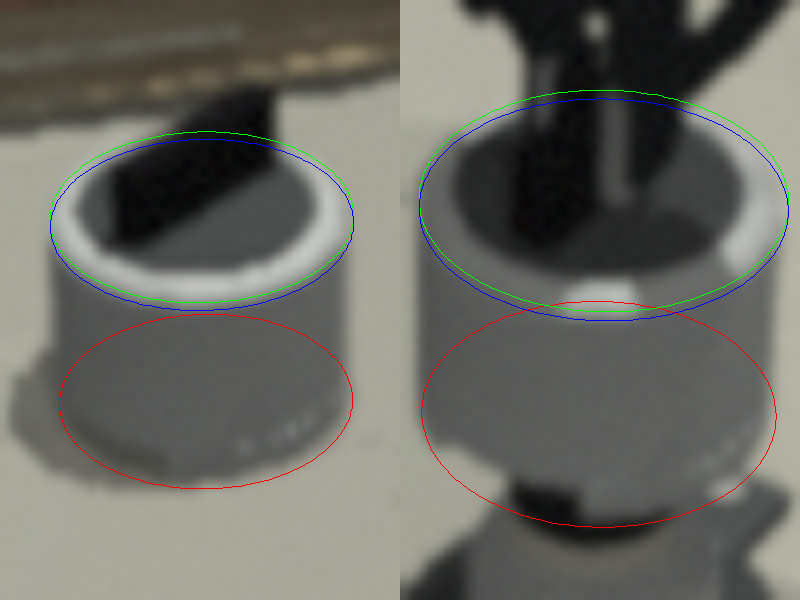

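The overlay agrees to about 1 mm. The cover sits roughly 1–2 mm short along the bar, so I shift it slightly and descend in stages while watching the force.

Emit:
carry_out(targets="-0.03 0 0.1 0 0 0 -1;0 0 0.2 0 0 0 -1;0 0 0.2 0 0 0 -1;0 0 0.2 0 0 0 -1;0 0 0.2 0 0 0 -1;0 0 0.2 0 0 0 -1;0 0 0.15 0 0 0 -1;0 0 0.05 0 0 0 -1")

```text
time: 6.3
ee_pos: [0.4985, 0.0085, 0.296]
tcp_rot: [179.9, -0.1, -131.4]
wrist_force: [0.5, -0.3, -2.7]
opening: 0.0132
grasp_force: 52.9
```

Emit:
carry_out(targets="0 0 0.05 0 0 0 -1;0 0 0.07 0 0 0 -1;0 0 0.07 0 0 0 -1;0 0 0.07 0 0 0 -1;0 0 0.07 0 0 0 -1;0 0 0.07 0 0 0 -1;0 0 0.05 0 0 0 -1;0 0 0 0 0 0 -1")

```text
time: 6.97
ee_pos: [0.4986, 0.0086, 0.279]
tcp_rot: [180.0, -0.0, -131.4]
wrist_force: [-0.4, 0.7, -2.8]
opening: 0.0133
grasp_force: 52.9
```

Emit:
carry_out(targets="0 0 0.04 0 0 0 -1;0 0 0.05 0 0 0 -1;0 0 0.05 0 0 0 -1;0 0 0.05 0 0 0 -1;0 0 0.05 0 0 0 -1;0 0 0.05 0 0 0 -1;0 0 0 0 0 0 -1;0 0 0 0 0 0 -1")

```text
time: 7.63
ee_pos: [0.4987, 0.0086, 0.2678]
tcp_rot: [180.0, -0.0, -131.4]
wrist_force: [0.1, 0.6, -2.1]
opening: 0.0127
grasp_force: 52.9
```

Emit:
carry_out(targets="0 0 0.03 0 0 0 -1;0 0 0.03 0 0 0 -1;0 0 0.02 0 0 0 -1;0 0 0.02 0 0 0 -1;0 0 0.02 0 0 0 -1;0 0 0 0 0 0 -1;0 0 0 0 0 0 -1;0 0 0 0 0 0 -1")

```text
time: 8.3
ee_pos: [0.4987, 0.0086, 0.2631]
tcp_rot: [-180.0, -0.0, -131.4]
wrist_force: [0.5, 0.4, -3.3]
opening: 0.0134
grasp_force: 52.9
```

Emit:
carry_out(targets="0 0 0.01 0 0 0 -1;0 0 0.01 0 0 0 -1;0 0 0.01 0 0 0 -1;0 0 0 0 0 0 -1;0 0 0 0 0 0 -1;0 0 0 0 0 0 -1;0 0 0 0 0 0 -1;0 0 0 0 0 0 -1")

```text
time: 8.97
ee_pos: [0.4987, 0.0086, 0.262]
tcp_rot: [-180.0, 0.0, -131.4]
wrist_force: [-0.5, 1.1, 1.6]
opening: 0.0127
grasp_force: 53.3
```

It is seated: contact came at 0.262 m as predicted. Next I twist about 60 degrees.

Emit:
carry_out(targets="0 0 0 0 0 0.3 -1;0 0 0 0 0 0.6 -1;0 0 0 0 0 0.7 -1;0 0 0 0 0 0.7 -1;0 0 0 0 0 0.7 -1;0 0 0 0 0 0.7 -1;0 0 0 0 0 0.5 -1;0 0 0 0 0 0.3 -1")

```text
time: 9.63
ee_pos: [0.499, 0.0085, 0.262]
tcp_rot: [-180.0, 0.0, -157.3]
wrist_force: [0.8, 0.9, -0.6]
opening: 0.013
grasp_force: 53.2
```

Emit:
carry_out(targets="0 0 0 0 0 0.5 -1;0 0 0 0 0 0.7 -1;0 0 0 0 0 0.8 -1;0 0 0 0 0 0.8 -1;0 0 0 0 0 0.8 -1;0 0 0 0 0 0.8 -1;0 0 0 0 0 0.6 -1;0 0 0 0 0 0.4 -1")

```text
time: 10.3
ee_pos: [0.499, 0.0085, 0.262]
tcp_rot: [-180.0, 0.1, 171.7]
wrist_force: [1.2, -0.7, -0.0]
opening: 0.013
grasp_force: 53.2
```

Emit:
carry_out(targets="0 0 0 0 0 0.4 -1;0 0 0 0 0 0.2 -1;0 0 0 0 0 0 -1;0 0 0 0 0 0 -1;0 0 0 0 0 0 -0.6;0 0 0 0 0 0 -0.4;0 0 0 0 0 0 0;0 0 0 0 0 0 0.5")

```text
time: 10.97
ee_pos: [0.4987, 0.0086, 0.2619]
tcp_rot: [180.0, -0.0, 168.5]
wrist_force: [0.4, -0.7, -0.6]
opening: 0.0491
grasp_force: 0.0
```

Emit:
carry_out(targets="0 0 0 0 0 0 1;0 0 0 0 0 0 1;0 0 0 0 0 0 1;0 0 0 0 0 0 1;0 0 -0.2 0 0 0 1;0 0 -0.4 0 0 0 1;0 0 -0.6 0 0 0 1;0 0 -0.7 0 0 0 1")

```text
time: 11.63
ee_pos: [0.4983, 0.0086, 0.3383]
tcp_rot: [-180.0, -0.1, 168.4]
wrist_force: [0.4, -0.5, 0.2]
opening: 0.0854
grasp_force: 0.0
```

Emit:
carry_out(targets="0 0 -0.8 0 0 0 1;0 0 -0.8 0 0 0 1;-0.3 -0.5 0 0 0 0 1;-0.3 -0.7 0 0 0 0 1;-0.3 -0.7 0 0 0 0 1;-0.3 -0.7 0 0 0 0 1;-0.3 -0.7 0 0 0 0 1;-0.3 -0.7 0 0 0 0 1")

```text
time: 12.3
ee_pos: [0.5372, -0.1641, 0.4026]
tcp_rot: [-180.0, 0.0, 168.4]
wrist_force: [0.5, 0.5, 0.0]
opening: 0.0856
grasp_force: 0.0
```

```bash
python3 - <<'E'
from h import *
from workcell import camera
todo(.498,.0078,.350,48.6)
s=camera("side")[:,:,::-1]; t=camera("top")[:,:,::-1]
cv2.imwrite("pics/s3.png",s);cv2.imwrite("pics/t3.png",t)
f=lambda im,u,v:cv2.resize(im[v-60:v+60,u-40:u+40],(400,600),interpolation=cv2.INTER_CUBIC)
cv2.imwrite("pics/end.png",np.hstack([f(s,348,225),f(t,328,218)]))
E
```

```text
t 12.3 pos [ 0.5372 -0.1641  0.4026] rpy [-1.8000e+02  4.0000e-02  1.6844e+02] q6 -5.4 F [0.5 0.5 0. ] open 0.08558004464228067
todo [1.82 4.01 1.31] turn -10.5
```

View pics/end.png

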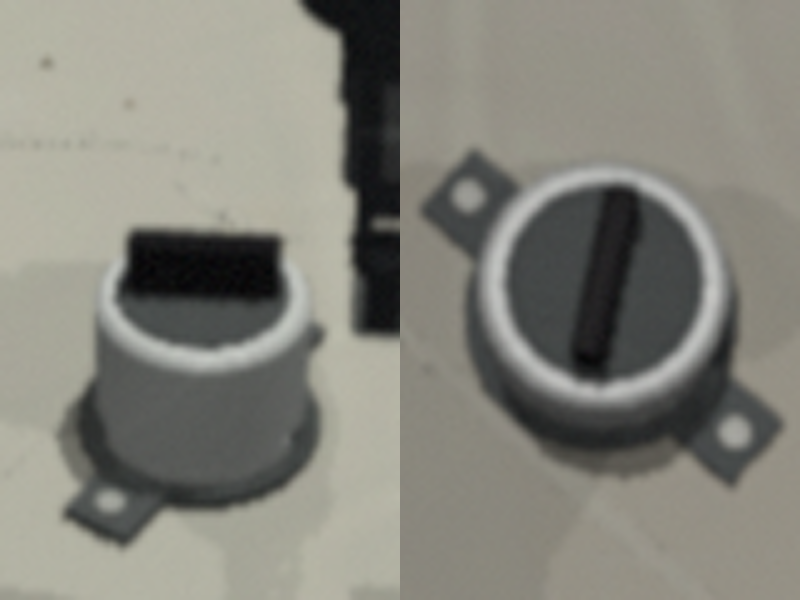

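The cover sits flat on the foot. In the top panel its bar runs from (620,190) to (590,360), about 60° from the tab line (468,195)–(735,432). The gripper is clear, so I hand the job in.

```bash
python3 -c "
from workcell import bot; print(bot.job_done())"
```

```text
the job is handed in; nothing more can be done
None
```

The tall cover is over the jar, down on the holder's foot and twisted 60° to lock, then released; I handed the job in at about 12 s, and the low cover was not touched.

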